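Set the service mat for a hearing-aid cleaning

TASK

Set out the service mat for the next hearing-aid cleaning, everything flat on the mat and square with its edges (left, right and behind are as seen from the robot's side): stand the glass dish in the middle of the mat and close it with its steel cover, put the aid case from the counter to the left of the dish with its long side running front to back, lay the magnifier to the right of the dish with its lens level with the dish and its handle towards the robot, and lay the brush crosswise behind the dish. Measured from the centre of the dish, the middle of the case and the middle of the lens are 10 cm away and the middle of the brush 8 cm. Set things down without dropping them, leave the jar and the headset where they are, and do not touch the case rack.

Things in the scene. Friction and masses are not known exactly. Their poses are not given: they have to be found in the camera images.
- mat: Flat blue-grey service mat with a thin pale border line, fixed: 220 mm (its x) by 300 mm (its y), 3 mm thick. Origin: centre of its underside, on the counter, so its top is at z = 0.003. Its x axis points to its back edge, away from the robot (yaw within 0.25 rad of the world's x), its y axis to the left. It starts empty.
- dish: Small round clear glass cleaning dish, open at the top: 58 mm outside diameter, straight sides, 28 mm high, wall 3 mm (mouth 52 mm), about 90 g. Origin: centre of its underside; z up. Starts upright on the counter (z = 0). Can be gripped across its outside.
- cover: Steel cover of the dish: 66 mm disc with a round knob on top (16 mm across, 15 to 27 mm above the origin, dome below it to 10 mm) and a tapered boss below (4 mm deep, 36 to 42 mm wide) that drops into the dish's mouth. About 60 g. Origin: centre of the boss's underside, z up; starts knob up on the counter. Seated, its origin is 24 mm above the dish's.
- case: Grey hard plastic aid case, a closed rounded box with a dark seam, catch and hinge, lying on the counter: 72 mm along its x (3 mm more at each end for catch and hinge), 46 mm along y, 30 mm high, about 60 g. Origin: centre of its underside. Starts with its long side roughly crosswise (yaw 1.17 to 1.97). The like cases in the rack are not this one.
- magnifier: Pewter hand magnifier lying flat: lens in a rim 52 mm across, 10 mm thick, and a round handle 12 mm thick. Origin: underside, at the handle's gripping point near the balance point; lens centre 42 mm along its +x, rim begins 16 mm along +x, handle ends 55 mm along -x. z up. About 100 g. Starts crosswise on the counter (yaw 1.12 to 2.02).
- brush: Small dark cleaning brush lying flat, pale bristles at its +x end, thin wire loop at its -x end: 110 mm long along its x, 11 mm wide (12 at the ferrule), 9 mm thick, about 25 g. Origin: middle of its length, underside. Either end may point either way when laid. Starts crosswise on the counter (yaw 1.07 to 2.07).
- jar: Closed jar of drying capsules with a white screw cap, 42 mm diameter, 58 mm high, standing loose on the counter among the things. Origin: centre of its underside. A bystander: leave it where it is.
- headset: Black audiometer headset lying loose beyond the mat: two ear cups 66 mm across, about 200 mm apart over their outsides, and a headband; 66 mm high. Origin: on the counter, midway between the front edges of the cups; the headset reaches 175 mm from there along its +x. A bystander: leave it where it is.
- rack: Chrome wire rack with sloping rungs beyond the mat, fixed, 110 mm deep (its x) by 276 mm wide (its y), about 95 mm high, with three more aid cases (teal, grey, plum) lying in it and one empty bay. Origin: on the counter, middle of its front edge; it extends along its +x. A bystander: do not touch it.

How it is judged:
By the outcome, as a careful person would: the job done as asked, in the order asked, and still so for the second after the job is handed in, with the robot touching nothing.
It also fails if it takes over 128 s, if anything falls off the work surface, if the arm or the gripper's body presses on something with over 40 N, if the wrist force passes 120 N, or if a joint passes its speed limit or range.

ROBOT

A 6-joint arm with a two-finger parallel gripper is mounted at the origin on the work surface. World frame = base frame: x ahead of the robot, y to its left, z up, the work surface at z = 0. Lengths are in m, angles in rad, forces in N, time in s.
With the tool pointing down it reaches from about 0.2 to 0.875 m from the base axis. Payload 3.4 kg.
Tool frame: the origin (TCP) lies on the centre line of the jaws, within the pads' length; the fingertips stand 8 mm ahead of it and the grasp point (between the pads) lies 11 mm behind it; z points along the fingers, y is the line along which they close (so a half turn about z gives the same grasp; the last joint's range is limited). The gripper opens to 94 mm and grips with 3 to 60 N. Pads are 16 mm wide; open, the fingers measure 119 mm over their backs; the gripper's body (75 mm by 177 mm) begins 78 mm behind the grasp point.
Start: joints at [-1.434, 0.276, 1.505, -0, 1.361, -0.121], TCP at [0.147, -0.556, 0.188] pointing down, gripper open.
Joint ranges: [-2.89, 2.89], [-0.75, 2.08], [0.22, 2.7], [-1.18, 4.32], [0.11, 2.71], [-2.7, 2.7]. Speed limits (rad/s): [2.57, 2.57, 3.14, 3.14, 3.14, 3.14].

INTERFACE

Orientations are given as a rotation vector (axis times angle).
In Python, from station import manip, eyes gives the robot as it stands.
- The arm moves only by the tool move_arm, never from a script. Its argument "series" is a list that holds one entry, the list of rows, each a list of 7 numbers: the opening, from 0 (shut) to 1 (fully open), then the shift along the world's x, y, z in units of 40 mm (1.0 is 40 mm), then the turn, a rotation vector about the world's x, y, z in units of 5 degrees (1.0 is 5 degrees). In form: [[[fingers, x, y, z, wx, wy, wz], ...]]. A call has 1 to 12 rows; each row shifts and turns the commanded pose from where the row before left it; what a row does not reach is not made up. A row lasts 1/8 s, in which the tool goes at most 62.5 mm and 10.7 degrees, less where a joint would pass 70% of its speed; a pose out of reach is approached as far as the arm can. A call is refused whole if a number of a shift passes 1 or a number of a turn 1, either way. A call with a gripper value outside its range is refused whole. The fingers move at their own pace and stop on an object; the grip force is fixed at half the most. Time passes only in rows, so rows that do not move let the fingers close. It gives the time, the measured TCP pose, the force, the opening and the grip force at its end, in the units of the state.
- manip.sense(): the state, without advancing time (a new reading comes with each control period).
- eyes.read_camera(name): name is "side" or "top"; returns (picture, depth): 420x560x3 uint8, red, green, blue; 420x560 float32, m along the optical axis (not along the pixel's ray), 0 where there is no reading.
- eyes.camera_model(name): a dict with "K" (3x3 intrinsics, pixels), "R" (3x3) and "t" (3): a world point X has camera coordinates R X + t. Camera axes: x right, y down, z forward; pixel columns grow to the right and rows downward; lengths in m; the calibration is good to about 2 mm. A picture is of the moment at which its call begins. camera_model takes no time and is no camera call.
- manip.job_done(): hands the job in; it is judged then, once.
The state is a dict: "t": time; "q": joint angles; "dq": joint speeds; "tau": joint torques, N m; "tool_pos": TCP position; "orientation": TCP orientation; "ft_force": force on the tool from outside, world axes, zero at the start; "ft_torque": the same for the moment, N m; "gripper_width": finger opening in m; "grip_force": force on a finger pad.
Only numpy, scipy, OpenCV 4.12 (cv2) and the standard library are available. Lean on these libraries where they do the work, as an engineer would, in place of code of your own. Each camera call takes 0.05 s, during which the arm holds its last target. There are 200 camera calls.

## Working session

There is one attempt and no reset: what is moved stays moved. The work goes in short steps, Python scripts to look and compute and a tool call to move; the robot and the scene stay as the last step left them, time stands still between calls to the robot, and variables do not carry over. Pictures are saved under pics/ and viewed, at most 14 in all, crops included, and the job is handed in when it is done.

Besides the shell and the picture viewer there is one more tool, called after "Call:" by a JSON object that holds its "api" and its "payload". move_arm: Moves the arm, as the interface text tells. Its arguments: {"type":"object","properties":{"series":{"type":"array","items":{"type":"array","items":{"type":"array","items":{"type":"number"}}}}},"required":["series"]}

```bash
mkdir -p pics; python3 - <<'E'
from station import manip, eyes
import cv2,numpy as np
for n in("top","side"):
    p,d=eyes.read_camera(n); cv2.imwrite(f"pics/{n}0.png",p[:,:,::-1]); np.save(f"pics/{n}0.npy",d)
    m=eyes.camera_model(n); print(n,m["K"],m["R"],m["t"])
s=manip.sense();print(s)
E
```

```text
top [[448.79700037   0.         275.22223644]
 [  0.         448.79700037 216.25274387]
 [  0.           0.           1.        ]] [[ 0.02421415 -0.99953449  0.0185602 ]
 [-0.99354293 -0.02611918 -0.11040944]
 [ 0.11084282 -0.01576689 -0.99371287]] [-0.01920393  0.58743726  1.21206325]
side [[428.01776253   0.         279.05143833]
 [  0.         428.01776253 213.17634074]
 [  0.           0.           1.        ]] [[-9.61031871e-01 -2.76437439e-01  2.91344849e-04]
 [-2.01226021e-01  6.98836754e-01 -6.86392948e-01]
 [ 1.89541106e-01 -6.59704125e-01 -7.27230800e-01]] [0.57340163 0.12405304 0.81915043]
{'t': 0.1, 'q': array([-1.43401236e+00,  2.76545661e-01,  1.50598309e+00,  3.09249229e-05,
        1.36067060e+00, -1.21026293e-01]), 'dq': array([-1.28218480e-03, -1.36148173e-03, -2.07933588e-03, -1.74349459e-05,
       -2.82625252e-03,  5.55632289e-04]), 'tau': array([ 1.63926517e-03, -4.05454159e+01, -2.37780923e+01,  7.03068241e-02,
        2.99360685e-02, -4.83032375e-05]), 'tool_pos': array([ 0.14652579, -0.555486  ,  0.18739266]), 'orientation': array([-3.11393534e+00, -4.03630163e-01, -2.76001709e-05]), 'ft_force': array([ 0.58132964,  1.07439452, -0.63444757]), 'ft_torque': array([-0.00397261, -0.031423  ,  0.01336645]), 'grip_force': 0.0, 'gripper_width': 0.0939116353559196}
```

View pics/top0.png

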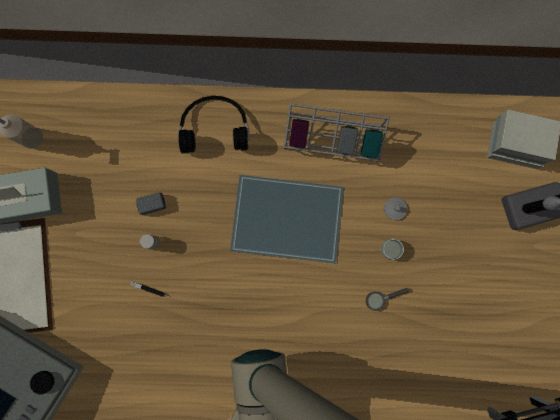

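View pics/side0.png

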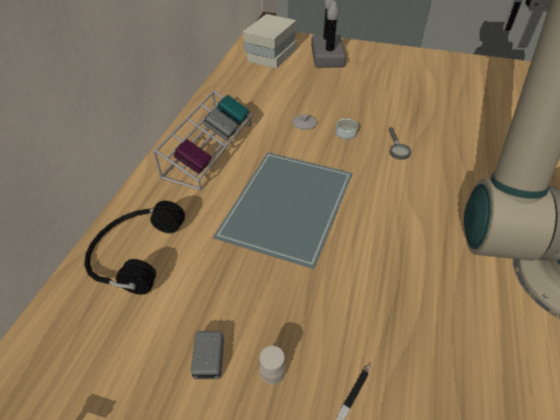

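The top view shows the mat centred near (288,219), dish at (393,249), cover at (396,208), magnifier lens at (376,300) and handle end at (409,290). It also shows the case at (150,203), jar at (149,241) and brush from (132,284) to (168,296). I'll enlarge these.

```bash
python3 - <<'E'
import cv2,numpy as np
p=cv2.imread("pics/top0.png")
def crop(x0,y0,w,h,s):
    c=cv2.resize(p[y0:y0+h,x0:x0+w],None,fx=s,fy=s,interpolation=cv2.INTER_CUBIC)
    c=np.clip(c.astype(float)*1.5,0,255).astype(np.uint8)
    for i in range(0,w,10): cv2.putText(c,str(x0+i),(int(i*s),8),0,.28,(0,255,255)); cv2.line(c,(int((i+.5)*s),10),(int((i+.5)*s),14),(0,255,255))
    for i in range(0,h,10): cv2.putText(c,str(y0+i),(0,int((i+.5)*s)+3),0,.28,(0,255,255)); cv2.line(c,(18,int((i+.5)*s)),(22,int((i+.5)*s)),(0,255,255))
    return c
cv2.imwrite("pics/c1.png",np.hstack([crop(122,186,66,120,5),crop(360,186,66,120,5)]))
cv2.imwrite("pics/c2.png",crop(222,165,130,110,5.4))
E
```

```text
(no output)
```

View pics/c1.png

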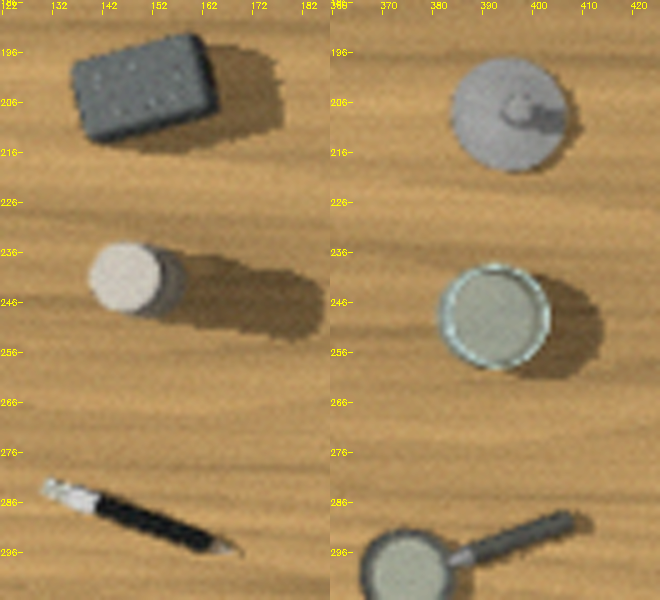

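View pics/c2.png

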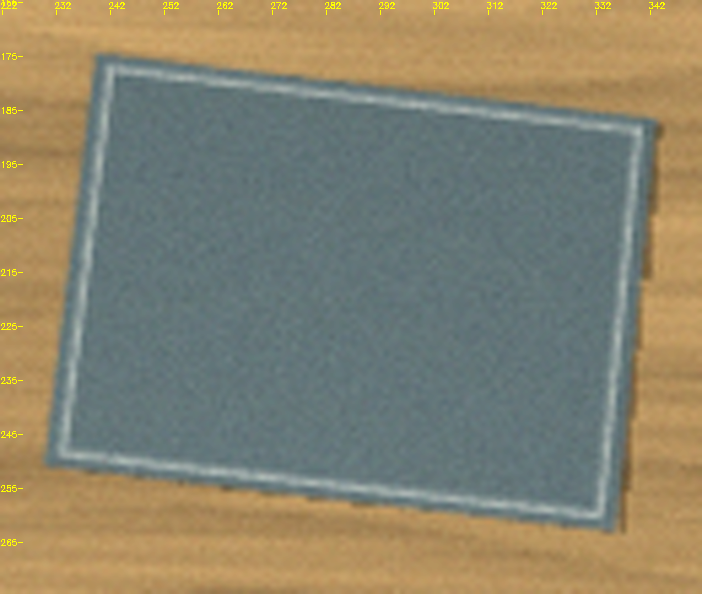

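The case's top face is centred near (150,203), the cover disc at (395.4,208.4) and the dish rim at (392.5,248.8). The lens is at (375,300.5), its handle ends at (408,289), and the brush runs (130,282.5) to (169.5,296). Next, positions from both cameras.

```bash
cat > h.py <<'E'
import numpy as np,cv2
from station import manip, eyes
M={n:eyes.camera_model(n) for n in("top","side")}
def at(n,u,v,z):
    m=M[n];r=m["R"].T@np.linalg.solve(m["K"],[u,v,1.]);c=-m["R"].T@m["t"];return c+r*(z-c[2])/r[2]
def cloud(n,d):
    m=M[n];v,u=np.indices(d.shape);P=np.linalg.inv(m["K"])@np.stack([u*d,v*d,d]).reshape(3,-1)
    W=(m["R"].T@(P-m["t"][:,None])).T.reshape(*d.shape,3);W[d==0]=np.nan;return W
def pr(n,X):
    m=M[n];c=m["K"]@(m["R"]@np.asarray(X)+m["t"]);return c[:2]/c[2]
E
python3 - <<'E'
from h import *
np.set_printoptions(precision=4,suppress=True)
for n in("top","side"):
    p=cv2.imread(f"pics/{n}0.png").astype(float);W=cloud(n,np.load(f"pics/{n}0.npy"))
    b,r=p[...,0],p[...,2]
    mk=((b>r)&(p.sum(2)>120)).astype(np.uint8)
    g=np.array([at(n,u,v,.003)[:2] for v,u in np.argwhere(mk)])
    m2=np.zeros_like(mk);idx=np.argwhere(mk);k=(abs(g[:,0]-.51)<.19)&(abs(g[:,1]+.04)<.24)
    m2[tuple(idx[k].T)]=1;m2=cv2.morphologyEx(m2,cv2.MORPH_OPEN,np.ones((5,5)))
    cs=max(cv2.findContours(m2,0,1)[0],key=cv2.contourArea)[:,0]
    q=np.array([at(n,*c,.003)[:2] for c in cs],np.float32);R=cv2.minAreaRect(q*1000);print(n,"mat",R)
    for nm,(x,y),z0 in (("case",at("top",150,203,.03)[:2],.022),("jar",at("top",147,241,.058)[:2],.05),("cover",at("top",395.4,208.4,.006)[:2],.003),("knob",at("top",395.4,208.4,.006)[:2],.018),("dish",at("top",392.5,248.8,.028)[:2],.015),("mag",at("top",388,296,.01)[:2],.005),("brush",at("top",150,289.5,.01)[:2],.004)):
        k=(abs(W[...,0]-x)<.065)&(abs(W[...,1]-y)<.065)&(W[...,2]>z0)
        Q=W[k]
        if len(Q)>4:
            print(n,nm,len(Q),cv2.minAreaRect((Q[:,:2]*1000).astype(np.float32)),"z",np.median(Q[:,2]),Q[:,2].max())
A=lambda u,v,z:print(u,v,at("top",u,v,z))
A(392.5,248.8,.028);A(395.4,208.4,.006);A(396.9,207.1,.027);A(375.1,300.2,.01);A(408,289.1,.01);A(130,282.5,.005);A(169.5,296,.005);A(150,203,.03)
for c in((239.6,175.2),(343,187),(336,262.5),(231,251)):A(*c,.003)
E
```

```text
top mat ((586.217529296875, -38.388214111328125), (298.6493835449219, 217.8634490966797), 84.79219818115234)
top case 425 ((616.4210205078125, 344.7384033203125), (46.530704498291016, 72.43270874023438), 17.51727294921875) z 0.030174642433813088 0.03662724601453998
top jar 165 ((508.55865478515625, 338.74884033203125), (35.98527526855469, 36.108673095703125), 73.11707305908203) z 0.05831710383131233 0.06448189678228466
top cover 589 ((622.5719604492188, -346.95086669921875), (129.80496215820312, 127.4095687866211), 1.433229923248291) z 0.006493183838297404 0.031788944876947806
top knob 29 ((621.9867553710938, -346.02783203125), (13.716559410095215, 13.258792877197266), 39.48161315917969) z 0.02674910511844817 0.031788944876947806
top dish 114 ((505.56488037109375, -334.05267333984375), (55.845184326171875, 56.16690444946289), 78.7362060546875) z 0.025624947134223586 0.033921792725668795
top mag 377 ((370.05133056640625, -321.0147705078125), (117.21499633789062, 122.27788543701172), 88.1092300415039) z 0.008588446482267757 0.018199301390762822
top brush 265 ((378.18487548828125, 335.6
[... 1067 characters left out ...]
7624206542969), (52.46059036254883, 122.04373931884766), 7.657558917999268) z 0.008000261875711089 0.01319126233345259
side brush 433 ((377.6095886230469, 335.2551574707031), (101.06830596923828, 12.006278038024902), 71.48028564453125) z 0.008407042717917137 0.012038304283269624
392.5 248.8 [ 0.506  -0.3321  0.028 ]
395.4 208.4 [ 0.6223 -0.3471  0.006 ]
396.9 207.1 [ 0.6232 -0.3453  0.027 ]
375.1 300.2 [ 0.363  -0.2879  0.01  ]
408 289.1 [ 0.3956 -0.38    0.01  ]
130 282.5 [0.3954 0.3934 0.005 ]
169.5 296 [0.361  0.2825 0.005 ]
150 203 [0.6159 0.3438 0.03  ]
239.6 175.2 [0.7067 0.1001 0.003 ]
343 187 [ 0.6806 -0.1972  0.003 ]
336 262.5 [ 0.4646 -0.1791  0.003 ]
231 251 [0.4895 0.1171 0.003 ]
```

Call:
{"api": "move_arm", "payload": {"series": [[[1, 0.5, 0.3, 0, 0, 0, 0], [1, 0.9, 0.55, -0.2, 0, 0, 0], [1, 0.9, 0.55, -0.2, 0, 0, 0], [1, 0.9, 0.55, -0.2, 0, 0, 0], [1, 0.9, 0.55, -0.2, 0, 0, 0], [1, 0.9, 0.55, -0.2, 0, 0, 0], [1, 0.9, 0.55, -0.2, 0, 0, 0], [1, 0.9, 0.55, -0.2, 0, 0, 0], [1, 0.9, 0.55, -0.3, 0, 0, 0], [1, 0.9, 0.55, -0.3, 0, 0, 0], [1, 0.41, 0.31, -0.3, 0, 0, 0], [1, 0, 0, 0, 0, 0, 0]]]}}

```text
t: 1.6
tool_pos: [0.5064, -0.3324, 0.0947]
orientation: [-3.113, -0.407, 0.004]
ft_force: [-0.5, 0.7, -0.4]
gripper_width: 0.0941
grip_force: 0.0
```

```bash
cat > h2.py <<'E'
from h import *
from scipy.optimize import least_squares
def mat(n,f):
    # fit 220x300 rectangle to the blue contour (mask pixels lie half a pixel inside)
    p=cv2.imread(f).astype(float);b,r=p[...,0],p[...,2]
    mk=((b>r*1.0)&(p.sum(2)>120)).astype(np.uint8)
    g=np.array([pr(n,[*c,.003]) for c in((.72,.13),(.70,-.22),(.44,-.2),(.47,.14))],np.int32)
    w=cv2.fillPoly(np.zeros_like(mk),[g],1);mk=cv2.morphologyEx(mk*w,cv2.MORPH_OPEN,np.ones((3,3)))
    c=max(cv2.findContours(mk,0,1)[0],key=cv2.contourArea)[:,0]
    q=np.array([at(n,*u,.003)[:2] for u in c])
    def res(s):
        a,b,t,e=s;C,S=np.cos(t),np.sin(t);X=(q-[a,b])@np.array([[C,-S],[S,C]])
        return np.minimum(abs(abs(X[:,0])-.11+e),abs(abs(X[:,1])-.15+e))
    s=least_squares(res,[.586,-.039,-.09,.001],loss="soft_l1",f_scale=.002,x_scale=.01);return s.x,np.sqrt(np.mean(s.fun**2))
E
python3 - <<'E'
from h2 import *
print(mat("top","pics/top0.png"),mat("side","pics/side0.png"))
s=manip.sense();print(s["t"],s["tool_pos"],s["orientation"])
E
```

```text
(array([ 0.58634509, -0.03834087, -0.08850377,  0.00256885]), np.float64(0.0008974551438413823)) (array([ 0.58978289, -0.037328  , -0.08622976,  0.00609789]), np.float64(0.003344375148851443))
1.6 [ 0.5064359  -0.3323829   0.09466331] [-3.11309262 -0.4069145   0.00424109]
```

Call:
{"api": "move_arm", "payload": {"series": [[[1, 0.015, -0.02, -0.5, 0, 0, 0], [1, 0, 0, -0.5, 0, 0, 0], [1, 0, 0, -0.5, 0, 0, 0], [1, 0, 0, -0.4, 0, 0, 0], [1, 0, 0, -0.1, 0, 0, 0], [0.5, 0, 0, 0, 0, 0, 0], [0.5, 0, 0, 0, 0, 0, 0], [0.5, 0, 0, 0, 0, 0, 0], [0.5, 0, 0, 0, 0, 0, 0], [0.5, 0, 0, 0, 0, 0, 0]]]}}

```text
t: 2.85
tool_pos: [0.5077, -0.3344, 0.0164]
orientation: [3.115, 0.404, 0.0]
ft_force: [0.1, 0.1, -0.2]
gripper_width: 0.0486
grip_force: 0.0
```

```bash
cat > look.py <<'E'
import sys
from h import *
n,out,x0,y0,w,h,s=sys.argv[1],sys.argv[2],*map(int,sys.argv[3:8])
p,d=eyes.read_camera(n);cv2.imwrite(f"pics/{out}_full.png",p[:,:,::-1]);np.save(f"pics/{out}.npy",d)
c=cv2.resize(p[y0:y0+h,x0:x0+w,::-1],None,fx=s,fy=s,interpolation=cv2.INTER_CUBIC)
c=np.clip(c.astype(float)*1.5,0,255).astype(np.uint8)
for i in range(0,w,10): cv2.putText(c,str(x0+i),(i*s,8),0,.28,(0,255,255))
for i in range(0,h,10): cv2.putText(c,str(y0+i),(0,int((i+.5)*s)+3),0,.28,(0,255,255))
cv2.imwrite(f"pics/{out}.png",c)
E
python3 look.py side d1 290 60 130 100 6; python3 -c "
from h import *
s=manip.sense();print(s['tool_pos'],s['gripper_width'],s['grip_force'],s['q'])"
```

```text
[ 0.50766566 -0.33440842  0.01627318] 0.047310801385342965 0.0 [-6.96832842e-01  4.61915963e-01  1.67425988e+00 -1.01369028e-04
  1.00519167e+00  6.16063833e-01]
```

View pics/d1.png

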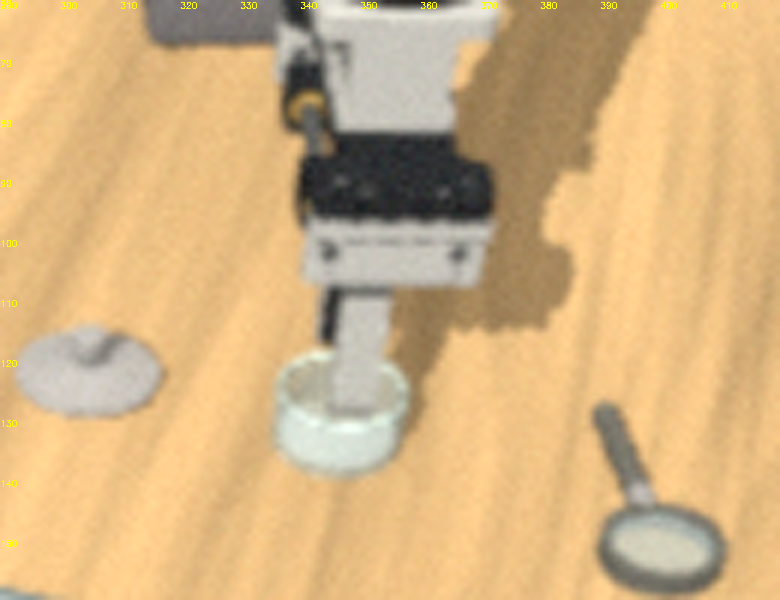

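The side view shows the near finger's tip at (351,128) apparently within the dish outline (275–410 zoomed, rows 118–138). I'll check with depth.

```bash
python3 - <<'E'
from h import *
np.set_printoptions(precision=4,suppress=True)
W=cloud("side",np.load("pics/d1.npy"))
for u,v in((351,110),(351,117),(351,122),(351,126),(351,130),(351,134),(340,134),(360,134),(346,90),(340,118),(350,118),(305,122)):print(u,v,W[v,u])
k=(abs(W[...,0]-.507)<.05)&(abs(W[...,1]+.334)<.05)&(W[...,2]>.015)&(W[...,2]<.034)
print(cv2.minAreaRect((W[k][:,:2]*1000).astype(np.float32)))
for y in(-.31,-.285):print(pr("side",[.513,y,.008]))
E
```

```text
351 110 [ 0.5003 -0.2975  0.0964]
351 117 [ 0.4981 -0.2995  0.0756]
351 122 [ 0.4964 -0.3006  0.0604]
351 126 [ 0.4949 -0.2994  0.0496]
351 130 [ 0.4974 -0.3498  0.0023]
351 134 [ 0.493  -0.3135  0.0156]
340 134 [ 0.5211 -0.3124  0.0107]
360 134 [ 0.4718 -0.3413  0.0004]
346 90 [ 0.5139 -0.2548  0.1727]
340 118 [ 0.5368 -0.4051 -0.0034]
350 118 [ 0.5001 -0.2993  0.0724]
305 122 [ 0.6216 -0.3395  0.0107]
((508.47662353515625, -331.87420654296875), (56.467140197753906, 56.24803924560547), 77.45820617675781)
[342.8046 135.9056]
[341.0691 141.5524]
```

```bash
python3 - <<'E'
from h import *
np.set_printoptions(precision=4,suppress=True)
W=cloud("side",np.load("pics/side0.npy"))
print("pred tips",[pr("side",np.array([.1465,-.5555,.179])+s*.052*np.array([.255,-.967,0])) for s in(1,-1)])
for u in range(506,550,4):
    col=W[0:70,u];ok=np.where(abs(col[:,1]+.555)<.09)[0];ok=ok[col[ok,2]>.12]
    if len(ok):print(u,ok[-1],col[ok[-1]])
Wt=cloud("top",np.load("pics/top0.npy"));s=manip.sense();print(s['tool_pos'],s['ft_force'],s['tau'])
E
python3 look.py side d2 290 0 130 100 6; python3 look.py top t2 290 180 150 120 5
```

```text
pred tips [array([503.7457,  39.389 ]), array([518.1094,  58.4453])]
506 30 [ 0.1646 -0.5981  0.2062]
510 30 [ 0.1544 -0.6028  0.2055]
514 22 [ 0.152  -0.6047  0.2253]
518 47 [ 0.1449 -0.5015  0.2081]
522 47 [ 0.1353 -0.5055  0.2075]
526 47 [ 0.1259 -0.5088  0.2072]
530 41 [ 0.1248 -0.5021  0.2251]
534 32 [ 0.1248 -0.5013  0.2468]
538 23 [ 0.1257 -0.4973  0.269 ]
542 14 [ 0.1244 -0.5015  0.2875]
546 11 [ 0.124  -0.4833  0.301 ]
[ 0.5077 -0.3344  0.0163] [-0.2757 -0.398  -0.2837] [  0.0011 -46.6355 -19.2982   0.0585  -0.0316   0.0001]
```

View pics/t2.png

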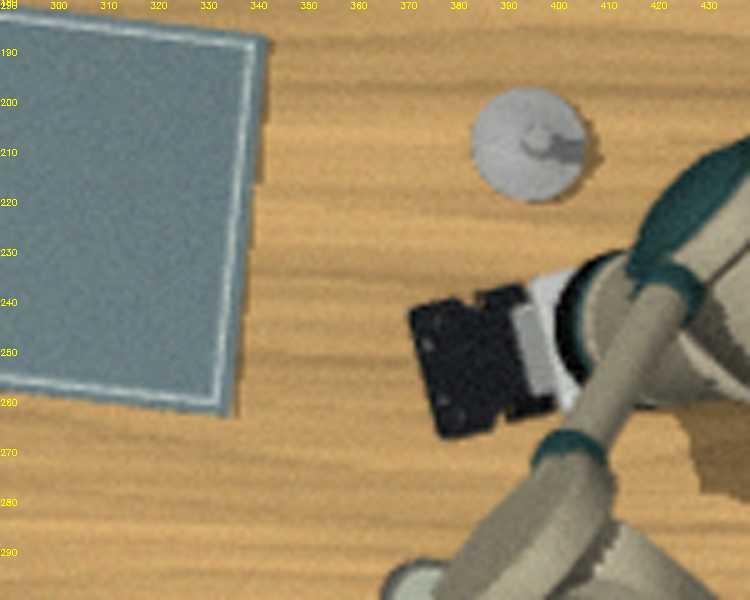

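The top view shows the arm's own wrist over the dish, so it's occluded there. Depth puts the fingertips ~30 mm higher than the reported pose implies. I'll reopen and measure again.

Call:
{"api": "move_arm", "payload": {"series": [[[1, 0, 0, 0, 0, 0, 0], [1, 0, 0, 0, 0, 0, 0], [1, 0, 0, 0, 0, 0, 0], [1, 0, 0, 0, 0, 0, 0], [1, 0, 0, 0, 0, 0, 0]]]}}

```text
t: 3.62
tool_pos: [0.5076, -0.3345, 0.0162]
orientation: [3.115, 0.404, -0.0]
ft_force: [-0.2, 0.1, 0.4]
gripper_width: 0.0924
grip_force: 0.0
```

```bash
python3 look.py side d3 290 60 130 100 6; python3 - <<'E'
from h import *
np.set_printoptions(precision=4,suppress=True)
W=cloud("side",np.load("pics/d3.npy"))
for u in range(336,364,3):
    for v in range(145,100,-1):
        if W[v,u,2]>.006 and W[v,u,1]>-.30: print(u,v,W[v,u],W[v-3,u]);break
s=manip.sense();print(s['t'],s['tool_pos'],s['gripper_width'],s['ft_force'])
E
```

```text
342 107 [ 0.5174 -0.2482  0.1323] [ 0.5183 -0.2486  0.1398]
345 134 [ 0.5056 -0.2842  0.0337] [ 0.5088 -0.3071  0.0263]
348 134 [ 0.4983 -0.2864  0.0336] [ 0.4985 -0.2758  0.0501]
351 134 [ 0.491  -0.2872  0.0345] [ 0.4915 -0.2803  0.0483]
354 128 [ 0.4856 -0.2832  0.0565] [ 0.4866 -0.2818  0.0661]
357 109 [ 0.4851 -0.2793  0.1134] [ 0.4846 -0.2582  0.1345]
360 107 [ 0.4778 -0.2624  0.1305] [ 0.4786 -0.2591  0.1404]
363 107 [ 0.4712 -0.2652  0.13  ] [ 0.4722 -0.2635  0.1388]
3.675 [ 0.5076 -0.3344  0.0162] 0.09335682723428884 [ 0.2577  0.8079 -0.0635]
```

View pics/d3.png

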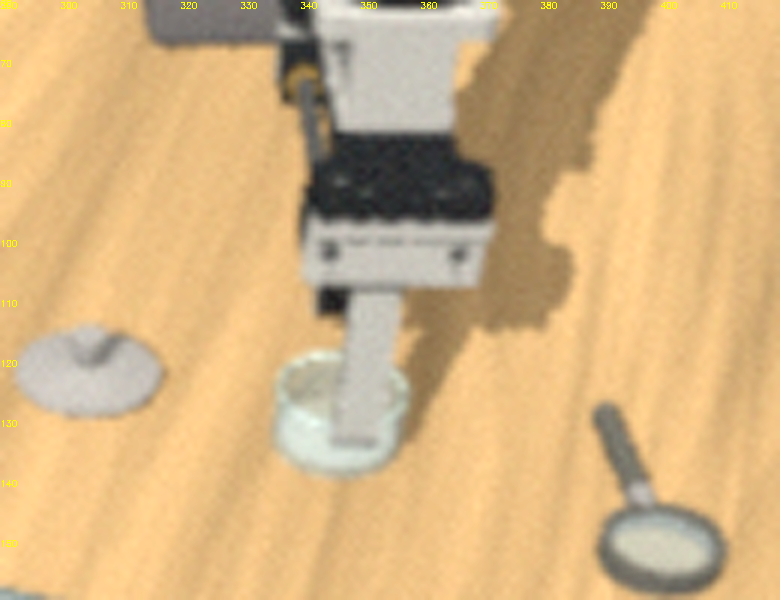

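The near fingertip is at row ~134, at z≈0.043, so the fingers really are about 30 mm above the stated offset. I'll go down further, watching the force.

Call:
{"api": "move_arm", "payload": {"series": [[[1, 0, 0, -0.3, 0, 0, 0], [1, 0, 0, -0.3, 0, 0, 0], [1, 0, 0, 0, 0, 0, 0]]]}}

```text
t: 4.05
tool_pos: [0.5065, -0.3335, -0.0096]
orientation: [-3.113, -0.404, 0.004]
ft_force: [-0.2, -0.5, 0.6]
gripper_width: 0.0939
grip_force: 0.0
```

```bash
python3 look.py side d4 290 60 130 100 6; python3 - <<'E'
from h import *
np.set_printoptions(precision=4,suppress=True)
W=cloud("side",np.load("pics/d4.npy"))
for u in range(339,360,3):
    for v in range(150,100,-1):
        if W[v,u,2]>.006 and W[v,u,1]>-.298: print(u,v,W[v,u],W[v-3,u]);break
s=manip.sense();print(s['t'],s['tool_pos'],s['gripper_width'],s['ft_force'])
E
```

```text
339 109 [ 0.5267 -0.2735  0.1095] [ 0.5284 -0.2801  0.1134]
342 116 [ 0.5147 -0.247   0.1092] [ 0.5158 -0.2492  0.1158]
345 142 [ 0.5018 -0.2734  0.0174] [ 0.5033 -0.2779  0.0232]
348 142 [ 0.4945 -0.2755  0.0174] [ 0.4957 -0.2768  0.0256]
351 142 [ 0.4873 -0.2784  0.0168] [ 0.4887 -0.2816  0.0235]
354 131 [ 0.4841 -0.2786  0.051 ] [ 0.4852 -0.2778  0.0603]
357 117 [ 0.4807 -0.2575  0.106 ] [ 0.4819 -0.2591  0.113 ]
4.1 [ 0.507  -0.3339 -0.0089] 0.09393807247959961 [-1.096  -0.1409 -0.4729]
```

View pics/d4.png

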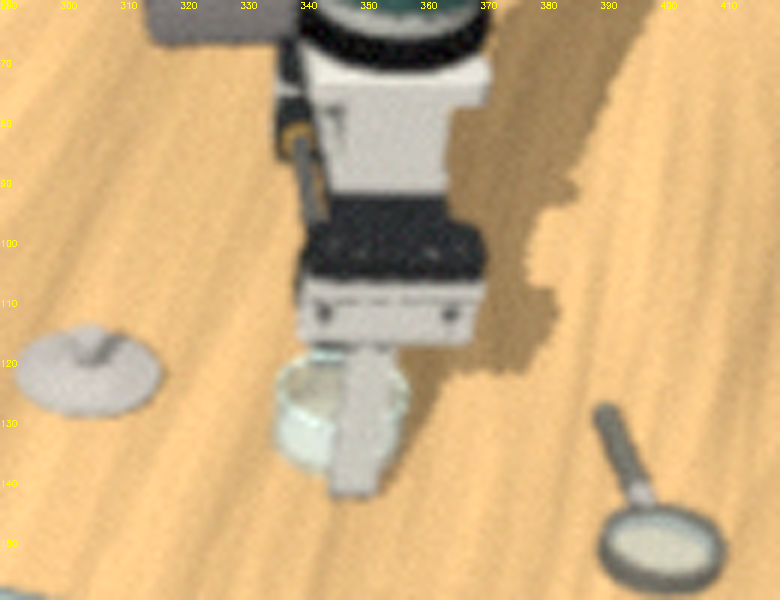

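The tip is now beside the dish at row 142, z≈0.017, so the tip sits at reported z + 0.026. I'll go down 12 mm more and grip.

Call:
{"api": "move_arm", "payload": {"series": [[[1, 0, 0, -0.2, 0, 0, 0], [1, 0, 0, -0.1, 0, 0, 0], [0.3, 0, 0, 0, 0, 0, 0], [0.3, 0, 0, 0, 0, 0, 0], [0.3, 0, 0, 0, 0, 0, 0], [0.3, 0, 0, 0, 0, 0, 0], [0.3, 0, 0, 0, 0, 0, 0]]]}}

```text
t: 4.97
tool_pos: [0.5089, -0.3343, -0.0171]
orientation: [3.115, 0.403, 0.005]
ft_force: [-1.4, 3.5, 15.1]
gripper_width: 0.0575
grip_force: 32.6
```

Call:
{"api": "move_arm", "payload": {"series": [[[0.3, 0, 0, 0.3, 0, 0, 0], [0.3, 0, 0, 0.6, 0, 0, 0], [0.3, 0.05, 0.3, 0.6, 0, 0, 0], [0.3, 0.22, 0.8, 0, 0, 0, 0], [0.3, 0.22, 0.8, 0, 0, 0, 0], [0.3, 0.22, 0.8, 0, 0, 0, 0], [0.3, 0.22, 0.8, 0, 0, 0, 0], [0.3, 0.22, 0.8, 0, 0, 0, 0], [0.3, 0.22, 0.8, 0, 0, 0, 0], [0.3, 0.22, 0.8, 0, 0, 0, 0], [0.3, 0.22, 0.8, 0, 0, 0, 0], [0.3, 0.2, 0.67, 0, 0, 0, 0]]]}}

```text
t: 6.48
tool_pos: [0.5881, -0.0385, 0.0401]
orientation: [3.115, 0.404, -0.0]
ft_force: [0.9, -0.3, -1.3]
gripper_width: 0.0575
grip_force: 30.0
```

Call:
{"api": "move_arm", "payload": {"series": [[[0.3, 0, 0, -0.4, 0, 0, 0], [0.3, 0, 0, -0.4, 0, 0, 0], [0.3, 0, 0, -0.2, 0, 0, 0], [0.3, 0, 0, 0, 0, 0, 0], [0.3, 0, 0, 0, 0, 0, 0]]]}}

```text
t: 7.1
tool_pos: [0.5882, -0.0403, 0.0003]
orientation: [3.115, 0.402, 0.001]
ft_force: [0.2, 0.5, -0.8]
gripper_width: 0.0572
grip_force: 30.0
```

```bash
python3 - <<'E'
from h import *
import collections
s=manip.sense();print(s['t'],s['tool_pos'],s['orientation'],s['ft_force'],s['gripper_width'])
p,d=eyes.read_camera("side");np.save("pics/s5.npy",d);cv2.imwrite("pics/s5.png",p[:,:,::-1])
W=cloud("side",d);k=(abs(W[...,0]-.587)<.05)&(abs(W[...,1]+.04)<.05)&(W[...,2]>.02)&(W[...,2]<.06)
s=manip.sense();print(s['tool_pos'],np.percentile(W[k][:,2],[1,50,99]))
E
```

```text
7.1 [ 5.88236166e-01 -4.02720835e-02  3.34357986e-04] [3.11542580e+00 4.02487840e-01 6.51195819e-04] [ 0.23485389  0.45724289 -0.7863197 ] 0.0572462451545696
[ 5.88412240e-01 -4.01679599e-02  5.76000851e-04] [0.02038048 0.03570404 0.05875103]
```

Call:
{"api": "move_arm", "payload": {"series": [[[0.3, 0, 0, -0.2, 0, 0, 0], [0.3, 0, 0, -0.07, 0, 0, 0], [0.3, 0, 0, 0, 0, 0, 0]]]}}

```text
t: 7.52
tool_pos: [0.5877, -0.0395, -0.011]
orientation: [-3.115, -0.404, 0.001]
ft_force: [0.3, 0.1, -0.5]
gripper_width: 0.0574
grip_force: 30.0
```

Call:
{"api": "move_arm", "payload": {"series": [[[0.3, 0, 0, -0.03, 0, 0, 0], [0.3, 0, 0, -0.03, 0, 0, 0], [0.3, 0, 0, 0, 0, 0, 0]]]}}

```text
t: 7.9
tool_pos: [0.588, -0.0396, -0.0131]
orientation: [3.115, 0.404, -0.0]
ft_force: [0.9, -0.6, 0.0]
gripper_width: 0.0573
grip_force: 30.0
```

Call:
{"api": "move_arm", "payload": {"series": [[[0.3, 0, 0, -0.025, 0, 0, 0], [0.3, 0, 0, 0, 0, 0, 0]]]}}

```text
t: 8.15
tool_pos: [0.5881, -0.0396, -0.014]
orientation: [3.115, 0.404, 0.0]
ft_force: [0.4, 0.5, 0.3]
gripper_width: 0.0577
grip_force: 30.1
```

Call:
{"api": "move_arm", "payload": {"series": [[[0.3, 0, 0, -0.025, 0, 0, 0], [0.3, 0, 0, 0, 0, 0, 0]]]}}

```text
t: 8.4
tool_pos: [0.5881, -0.0396, -0.014]
orientation: [3.115, 0.404, 0.001]
ft_force: [-1.3, -0.2, 4.6]
gripper_width: 0.0576
grip_force: 33.1
```

Call:
{"api": "move_arm", "payload": {"series": [[[0.75, 0, 0, 0, 0, 0, 0], [0.9, 0, 0, 0, 0, 0, 0], [1, 0, 0, 0, 0, 0, 0], [1, 0, 0, 0.3, 0, 0, 0], [1, 0, 0, 0.8, 0, 0, 0], [1, 0.06, -0.4, 0.8, 0, 0, 0], [1, 0.1, -0.9, 0.4, 0, 0, 0], [1, 0.1, -0.9, 0, 0, 0, 0], [1, 0.1, -0.9, 0, 0, 0, 0], [1, 0.1, -0.9, 0, 0, 0, 0], [1, 0.1, -0.9, 0, 0, 0, 0], [1, 0.1, -0.9, 0, 0, 0, 0]]]}}

```text
t: 9.9
tool_pos: [0.6142, -0.272, 0.0771]
orientation: [-3.114, -0.404, 0.0]
ft_force: [0.3, -0.2, -0.3]
gripper_width: 0.0937
grip_force: 0.0
```

Call:
{"api": "move_arm", "payload": {"series": [[[1, 0.1, -0.9, 0, 0, 0, 0], [1, 0.1, -0.9, 0, 0, 0, 0], [1, 0.03, -0.09, -0.3, 0, 0, 0], [1, 0, 0, 0, 0, 0, 0]]]}}

```text
t: 10.4
tool_pos: [0.6223, -0.3454, 0.0631]
orientation: [-3.112, -0.403, 0.004]
ft_force: [0.3, 1.0, -0.4]
gripper_width: 0.0944
grip_force: 0.0
```

```bash
python3 look.py top t6 220 165 135 110 5; python3 - <<'E'
from h2 import *
print(mat("top","pics/t6_full.png"))
W=cloud("top",np.load("pics/t6.npy"));k=(abs(W[...,0]-.587)<.04)&(abs(W[...,1]+.04)<.04)&(W[...,2]>.018)
print(cv2.minAreaRect((W[k][:,:2]*1000).astype(np.float32)))
p,d=eyes.read_camera("side");W=cloud("side",d);k=(abs(W[...,0]-.587)<.04)&(abs(W[...,1]+.04)<.04)&(W[...,2]>.018)
print(cv2.minAreaRect((W[k][:,:2]*1000).astype(np.float32)));cv2.imwrite("pics/s6_full.png",p[:,:,::-1])
s=manip.sense();print(s['t'],s['tool_pos'],s['orientation'])
E
```

```text
(array([ 0.58634495, -0.03834243, -0.08831624,  0.00252081]), np.float64(0.0008795179687209678))
((584.4561767578125, -40.07892990112305), (55.78398132324219, 55.90467071533203), 2.407681941986084)
((586.5842895507812, -39.799827575683594), (55.302127838134766, 58.862892150878906), 12.280545234680176)
10.5 [ 0.62310995 -0.34523482  0.06446345] [-3.11332570e+00 -4.05074615e-01  1.87567898e-03]
```

View pics/t6.png

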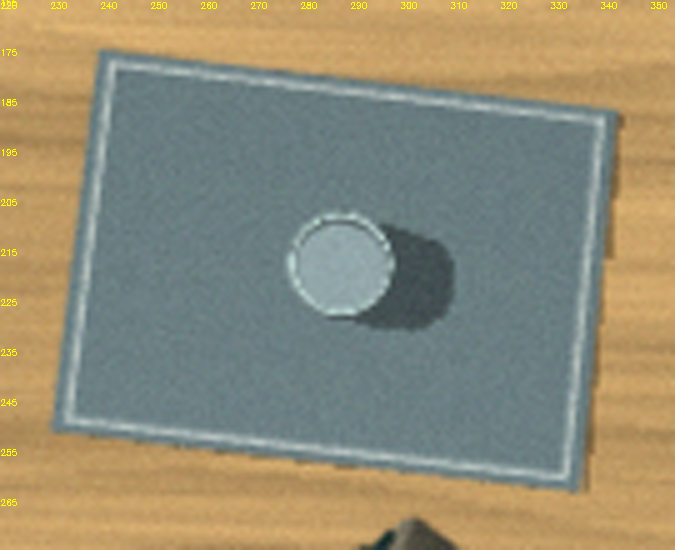

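The dish stands at (287.8,217.3) on the mat, about 2 mm from the middle, which is fine. Next I'll grip the cover's knob.

Call:
{"api": "move_arm", "payload": {"series": [[[1, 0.02, -0.03, -0.5, 0, 0, 0], [1, 0, 0, -0.5, 0, 0, 0], [1, 0, 0, -0.4, 0, 0, 0], [1, 0, 0, -0.28, 0, 0, 0], [0.5, 0, 0, 0, 0, 0, 0], [0, 0, 0, 0, 0, 0, 0], [0, 0, 0, 0, 0, 0, 0], [0, 0, 0, 0, 0, 0, 0], [0, 0, 0, 0, 0, 0, 0], [0, 0, 0, 0, 0, 0, 0], [0, 0, 0, 0, 0, 0, 0]]]}}

```text
t: 11.88
tool_pos: [0.6244, -0.3485, -0.0022]
orientation: [3.115, 0.404, 0.0]
ft_force: [0.0, -0.7, 0.2]
gripper_width: 0.0273
grip_force: 0.0
```

Call:
{"api": "move_arm", "payload": {"series": [[[0, 0, 0, 0, 0, 0, 0], [0, 0, 0, 0, 0, 0, 0], [0, 0, 0, 0, 0, 0, 0], [0, 0, 0, 0, 0, 0, 0]]]}}

```text
t: 12.38
tool_pos: [0.6244, -0.3484, -0.0022]
orientation: [-3.116, -0.404, 0.0]
ft_force: [-0.7, 0.3, -0.1]
gripper_width: 0.0152
grip_force: 30.0
```

Call:
{"api": "move_arm", "payload": {"series": [[[0, 0, 0, 0.3, 0, 0, 0], [0, 0, 0, 0.7, 0, 0, 0], [0, -0.05, 0.41, 0.6, 0, 0, 0], [0, -0.1, 0.8, 0, 0, 0, 0], [0, -0.1, 0.8, 0, 0, 0, 0], [0, -0.1, 0.8, 0, 0, 0, 0], [0, -0.1, 0.8, 0, 0, 0, 0], [0, -0.1, 0.8, 0, 0, 0, 0], [0, -0.1, 0.8, 0, 0, 0, 0], [0, -0.1, 0.8, 0, 0, 0, 0], [0, -0.1, 0.8, 0, 0, 0, 0], [0, -0.1, 0.8, 0, 0, 0, 0]]]}}

```text
t: 13.88
tool_pos: [0.5859, -0.042, 0.063]
orientation: [-3.115, -0.404, -0.002]
ft_force: [0.6, -0.5, -0.4]
gripper_width: 0.015
grip_force: 30.0
```

Call:
{"api": "move_arm", "payload": {"series": [[[0, 0, 0.1, -0.3, 0, 0, 0], [0, 0, 0, -0.3, 0, 0, 0], [0, 0, 0, 0, 0, 0, 0], [0, 0, 0, 0, 0, 0, 0]]]}}

```text
t: 14.38
tool_pos: [0.5866, -0.041, 0.0376]
orientation: [3.116, 0.402, -0.0]
ft_force: [0.2, -0.1, -0.5]
gripper_width: 0.0153
grip_force: 30.0
```

```bash
python3 -c "
from h import *
s=manip.sense();print(s['t'],s['tool_pos'],s['orientation'],s['ft_force'])"; python3 look.py side s7 235 150 110 85 7
```

```text
14.375 [ 0.58655356 -0.04099459  0.0375521 ] [ 3.11555486e+00  4.01919641e-01 -4.12900368e-04] [ 0.1709889  -0.0580454  -0.48189695]
```

View pics/s7.png

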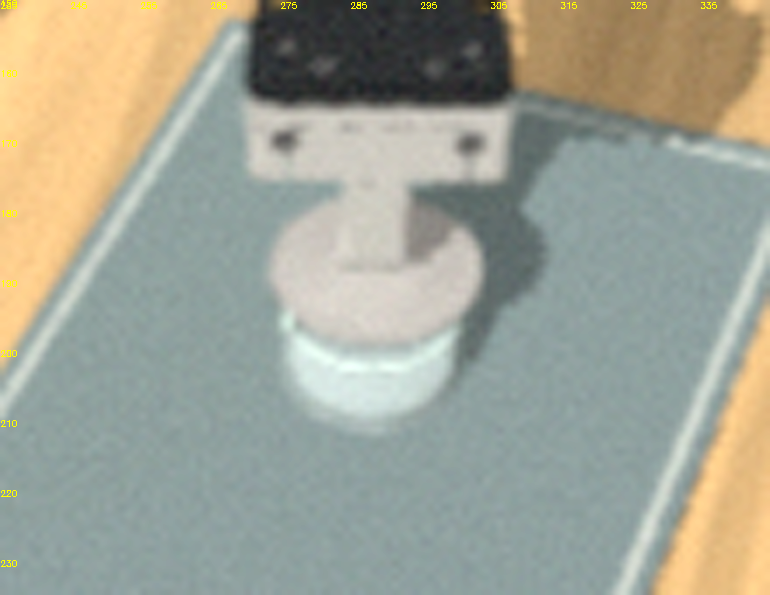

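The cover hangs level, about 12 mm above the dish and centred on it (disc mid 377, dish mid 373 in the zoom). I'll lower it.

Call:
{"api": "move_arm", "payload": {"series": [[[0, 0, 0.03, -0.15, 0, 0, 0], [0, 0, 0, -0.12, 0, 0, 0], [0, 0, 0, 0, 0, 0, 0]]]}}

```text
t: 14.8
tool_pos: [0.5859, -0.0388, 0.0264]
orientation: [-3.115, -0.404, 0.002]
ft_force: [0.8, -0.5, -0.3]
gripper_width: 0.015
grip_force: 30.0
```

Call:
{"api": "move_arm", "payload": {"series": [[[0, 0, 0, -0.03, 0, 0, 0], [0, 0, 0, 0, 0, 0, 0]]]}}

```text
t: 15.05
tool_pos: [0.5864, -0.0388, 0.0258]
orientation: [3.115, 0.404, 0.0]
ft_force: [-0.6, -0.5, -0.3]
gripper_width: 0.0144
grip_force: 30.0
```

Call:
{"api": "move_arm", "payload": {"series": [[[0, 0, 0, -0.02, 0, 0, 0], [0, 0, 0, 0, 0, 0, 0]]]}}

```text
t: 15.3
tool_pos: [0.5864, -0.0388, 0.025]
orientation: [3.115, 0.404, 0.0]
ft_force: [-0.3, -0.5, -0.5]
gripper_width: 0.0148
grip_force: 30.0
```

Call:
{"api": "move_arm", "payload": {"series": [[[0, 0, 0, -0.025, 0, 0, 0], [0, 0, 0, 0, 0, 0, 0]]]}}

```text
t: 15.55
tool_pos: [0.5865, -0.0388, 0.0247]
orientation: [3.115, 0.404, 0.001]
ft_force: [-1.6, -0.4, 4.8]
gripper_width: 0.0152
grip_force: 30.0
```

Call:
{"api": "move_arm", "payload": {"series": [[[0, 0, 0, -0.025, 0, 0, 0], [0, 0, 0, 0, 0, 0, 0]]]}}

```text
t: 15.8
tool_pos: [0.5866, -0.0389, 0.0246]
orientation: [3.115, 0.404, 0.001]
ft_force: [-3.7, 0.3, 9.6]
gripper_width: 0.0146
grip_force: 30.0
```

Call:
{"api": "move_arm", "payload": {"series": [[[0.15, 0, 0, 0.025, 0, 0, 0], [0.4, 0, 0, 0, 0, 0, 0], [0.7, 0, 0, 0, 0, 0, 0], [1, 0, 0, 0, 0, 0, 0], [1, 0, 0, 0.3, 0, 0, 0], [1, 0, 0, 0.7, 0, 0, 0.5], [1, 0, 0.3, 0.7, 0, 0, 1], [1, 0.07, 0.6, 0, 0, 0, 1], [1, 0.07, 0.6, 0, 0, 0, 1], [1, 0.07, 0.6, 0, 0, 0, 1], [1, 0.07, 0.6, 0, 0, 0, 1], [1, 0.07, 0.6, 0, 0, 0, 1]]]}}

```text
t: 17.3
tool_pos: [0.6008, 0.0939, 0.0929]
orientation: [2.876, 1.263, 0.002]
ft_force: [0.7, 0.4, -0.2]
gripper_width: 0.0939
grip_force: 0.0
```

Call:
{"api": "move_arm", "payload": {"series": [[[1, 0.07, 0.6, 0, 0, 0, 1], [1, 0.07, 0.6, 0, 0, 0, 1], [1, 0.07, 0.6, 0, 0, 0, 1], [1, 0.07, 0.6, 0, 0, 0, 1], [1, 0.07, 0.6, 0, 0, 0, 1], [1, 0.07, 0.6, 0, 0, 0, 1], [1, 0, 0.6, 0, 0, 0, 1], [1, 0, 0.6, 0, 0, 0, 1], [1, 0, 0.6, 0, 0, 0, 1], [1, 0, 0.6, 0, 0, 0, 1], [1, 0, 0.3, 0, 0, 0, 1], [1, 0, 0, 0, 0, 0, 0.95]]]}}

```text
t: 18.8
tool_pos: [0.6172, 0.3465, 0.0927]
orientation: [1.863, 2.529, 0.002]
ft_force: [0.2, -0.1, -0.5]
gripper_width: 0.094
grip_force: 0.0
```

```bash
cat > st.py <<'E'
from h import *
from scipy.spatial.transform import Rotation as Ro
s=manip.sense();R=Ro.from_rotvec(s['orientation']).as_matrix()
print(round(s['t'],2),s['tool_pos'].round(4),"phi",np.degrees(np.arctan2(R[1,1],R[0,1])).round(2),"z",R[:,2].round(3),"F",s['ft_force'].round(1),"q",s['q'].round(2))
E
python3 st.py; python3 - <<'E'
from h import *
for n in("top","side"):
    p,d=eyes.read_camera(n);cv2.imwrite(f"pics/{n}8.png",p[:,:,::-1]);W=cloud(n,d);k=(abs(W[...,0]-.587)<.045)&(abs(W[...,1]+.04)<.045)&(W[...,2]>.02)
    print(n,k.sum(),cv2.minAreaRect((W[k][:,:2]*1000).astype(np.float32)),np.percentile(W[k][:,2],[2,50,98]))
E
```

```text
18.8 [0.6172 0.3465 0.0927] phi 17.26 z [ 0.001  0.001 -1.   ] F [ 0.2 -0.1 -0.5] q [0.41 0.53 1.33 0.   1.28 0.11]
top 437 ((584.8170166015625, -39.00970458984375), (64.424560546875, 62.95284652709961), 64.79508209228516) [0.02954451 0.0354518  0.05522087]
side 544 ((586.4314575195312, -39.29080581665039), (63.391361236572266, 66.020751953125), 16.499181747436523) [0.02125337 0.03438856 0.05378387]
```

Call:
{"api": "move_arm", "payload": {"series": [[[1, 0, -0.04, -0.7, 0, 0, 0], [1, 0, 0, -0.8, 0, 0, 0], [1, 0, 0, -0.7, 0, 0, 0], [1, 0, 0, -0.42, 0, 0, 0], [0.3, 0, 0, 0, 0, 0, 0], [0.3, 0, 0, 0, 0, 0, 0], [0.3, 0, 0, 0, 0, 0, 0], [0.3, 0, 0, 0, 0, 0, 0], [0.3, 0, 0, 0, 0, 0, 0], [0.3, 0, 0, 0, 0, 0, 0], [0.3, 0, 0, 0, 0, 0, 0]]]}}

```text
t: 20.27
tool_pos: [0.6174, 0.3437, -0.0124]
orientation: [1.868, 2.525, 0.001]
ft_force: [-0.3, 0.4, 4.4]
gripper_width: 0.0461
grip_force: 30.0
```

```bash
python3 st.py
```

```text
20.27 [ 0.6174  0.3437 -0.0124] phi 17.02 z [ 0.001  0.    -1.   ] F [-0.3  0.4  4.4] q [ 0.41  0.61  1.46 -0.    1.07  0.11]
```

Call:
{"api": "move_arm", "payload": {"series": [[[0.3, 0, 0, 0.3, 0, 0, 0], [0.3, 0, 0, 0.8, 0, 0, 0], [0.3, 0, -0.3, 0.6, 0, 0, 0.5], [0.3, -0.04, -0.6, 0, 0, 0, 1], [0.3, -0.04, -0.6, 0, 0, 0, 1], [0.3, -0.04, -0.6, 0, 0, 0, 1], [0.3, -0.04, -0.6, 0, 0, 0, 1], [0.3, -0.04, -0.6, 0, 0, 0, 1], [0.3, -0.04, -0.6, 0, 0, 0, 1], [0.3, -0.05, -0.6, 0, 0, 0, 1], [0.3, -0.05, -0.6, 0, 0, 0, 1], [0.3, -0.05, -0.6, 0, 0, 0, 1]]]}}

```text
t: 21.78
tool_pos: [0.6016, 0.1148, 0.0558]
orientation: [0.688, 3.065, 0.0]
ft_force: [-0.1, -0.5, -0.7]
gripper_width: 0.0459
grip_force: 30.0
```

Call:
{"api": "move_arm", "payload": {"series": [[[0.3, -0.05, -0.6, 0, 0, 0, 1], [0.3, -0.05, -0.5, 0, 0, 0, 1], [0.3, -0.05, -0.28, 0, 0, 0, 1], [0.3, 0, 0, -0.3, 0, 0, 1], [0.3, 0, 0, -0.5, 0, 0, 0.08], [0.3, 0, 0, 0, 0, 0, 0], [0.3, 0, 0, 0, 0, 0, 0]]]}}

```text
t: 22.65
tool_pos: [0.5961, 0.0604, 0.024]
orientation: [0.139, 3.137, 0.0]
ft_force: [0.7, 0.3, -1.5]
gripper_width: 0.0456
grip_force: 30.0
```

```bash
python3 st.py
```

```text
22.65 [0.5961 0.0604 0.024 ] phi 84.92 z [ 0.001  0.    -1.   ] F [ 0.7  0.3 -1.5] q [-0.02  0.44  1.69  0.    1.01 -1.5 ]
```

Call:
{"api": "move_arm", "payload": {"series": [[[0.3, 0, 0, -0.4, 0, 0, 0], [0.3, 0, 0, -0.3, 0, 0, 0], [0.3, 0, 0, -0.1, 0, 0, 0], [0.3, 0, 0, 0, 0, 0, 0]]]}}

```text
t: 23.15
tool_pos: [0.5954, 0.0604, -0.0091]
orientation: [-0.139, -3.138, -0.0]
ft_force: [-0.0, 0.7, -1.7]
gripper_width: 0.046
grip_force: 30.0
```

Call:
{"api": "move_arm", "payload": {"series": [[[0.3, 0, 0, -0.025, 0, 0, 0], [0.3, 0, 0, 0, 0, 0, 0]]]}}

```text
t: 23.4
tool_pos: [0.5958, 0.0604, -0.0094]
orientation: [0.139, 3.138, 0.0]
ft_force: [-0.2, -0.5, 3.1]
gripper_width: 0.0456
grip_force: 30.0
```

Call:
{"api": "move_arm", "payload": {"series": [[[0.3, 0, 0, -0.025, 0, 0, 0], [0.3, 0, 0, 0, 0, 0, 0]]]}}

```text
t: 23.65
tool_pos: [0.5958, 0.0604, -0.0095]
orientation: [0.139, 3.138, 0.0]
ft_force: [-3.0, 0.1, 8.7]
gripper_width: 0.046
grip_force: 30.0
```

Call:
{"api": "move_arm", "payload": {"series": [[[0.55, 0, 0, 0.025, 0, 0, 0], [0.75, 0, 0, 0, 0, 0, 0], [0.75, 0, 0, 0, 0, 0, 0], [0.75, 0, 0, 0.3, 0, 0, 0], [0.75, 0, 0, 0.8, 0, 0, 0], [0.75, 0, 0, 0.8, 0, 0, 0], [0.75, -0.25, -0.3, 0.6, 0, 0, -1], [0.75, -0.4, -0.7, 0, 0, 0, -1], [0.75, -0.4, -0.7, 0, 0, 0, -1], [0.75, -0.4, -0.7, 0, 0, 0, -1], [0.75, -0.4, -0.7, 0, 0, 0, -1], [0.75, -0.4, -0.7, 0, 0, 0, -1]]]}}

```text
t: 25.15
tool_pos: [0.5053, -0.0926, 0.091]
orientation: [0.95, 2.993, 0.0]
ft_force: [-0.1, -0.1, 0.4]
gripper_width: 0.0705
grip_force: 0.0
```

Call:
{"api": "move_arm", "payload": {"series": [[[0.75, -0.4, -0.7, 0, 0, 0, -1], [0.75, -0.4, -0.7, 0, 0, 0, -1], [0.75, -0.4, -0.7, 0, 0, 0, -1], [0.5, -0.4, -0.7, 0, 0, 0, -1], [0.5, -0.4, -0.7, 0, 0, 0, -1], [0.5, -0.4, -0.7, 0, 0, 0, -1], [0.5, -0.4, -0.7, 0, 0, 0, -1], [0.5, -0.4, -0.7, 0, 0, 0, -0.08], [0.5, 0, -0.3, -0.5, 0, 0, 0], [0.5, 0, 0, -0.3, 0, 0, 0], [0.5, 0, 0, 0, 0, 0, 0]]]}}

```text
t: 26.52
tool_pos: [0.377, -0.3264, 0.0576]
orientation: [-1.811, -2.564, -0.001]
ft_force: [-0.6, 0.5, -0.6]
gripper_width: 0.0471
grip_force: 0.0
```

```bash
python3 st.py; python3 - <<'E'
from h import *
a=at("side",399.75,151.2,.008);b=at("side",390.7,127.2,.008);print(a,b,np.linalg.norm(a-b),np.degrees(np.arctan2(*(a-b)[1::-1])))
for n in("top","side"):
    p,d=eyes.read_camera(n);cv2.imwrite(f"pics/{n}9.png",p[:,:,::-1]);W=cloud(n,d)
    for nm,c,z in(("case",(.595,.06),.024),("cover",(.586,-.039),.022)):
        k=(abs(W[...,0]-c[0])<.045)&(abs(W[...,1]-c[1])<.045)&(W[...,2]>z);print(n,nm,cv2.minAreaRect((W[k][:,:2]*1000).astype(np.float32)))
E
```

```text
26.52 [ 0.377  -0.3264  0.0576] phi 19.53 z [-0.001  0.002 -1.   ] F [-0.6  0.5 -0.6] q [-0.85  0.28  1.86  0.    1.01 -1.19]
[ 0.36468466 -0.28667741  0.008     ] [ 0.39709982 -0.38343758  0.008     ] 0.10204544276035656 108.52112046573987
top case ((592.8909912109375, 60.51947784423828), (45.59160232543945, 74.94374084472656), 84.94062805175781)
top cover ((584.40625, -39.126705169677734), (64.67399597167969, 63.8314208984375), 45.74053192138672)
side case ((595.131591796875, 60.770572662353516), (47.10277557373047, 71.85487365722656), 84.55277252197266)
side cover ((586.8135375976562, -39.48134231567383), (64.24410247802734, 64.70973205566406), 8.024993896484375)
```

Call:
{"api": "move_arm", "payload": {"series": [[[0.5, 0.025, -0.03, -0.5, 0, 0, 0], [0.5, 0, 0, -0.5, 0, 0, 0], [0.5, 0, 0, -0.4, 0, 0, 0], [0.5, 0, 0, -0.2, 0, 0, 0], [0.5, 0, 0, -0.09, 0, 0, 0], [0.5, 0, 0, 0, 0, 0, 0]]]}}

```text
t: 27.38
tool_pos: [0.3789, -0.329, -0.009]
orientation: [1.812, 2.566, -0.0]
ft_force: [0.8, -0.4, -0.9]
gripper_width: 0.047
grip_force: 0.0
```

Call:
{"api": "move_arm", "payload": {"series": [[[0, 0, 0, 0, 0, 0, 0], [0, 0, 0, 0, 0, 0, 0], [0, 0, 0, 0, 0, 0, 0], [0, 0, 0, 0, 0, 0, 0], [0, 0, 0, 0, 0, 0, 0], [0, 0, 0, 0, 0, 0, 0]]]}}

```text
t: 28.12
tool_pos: [0.3785, -0.3289, -0.0094]
orientation: [1.813, 2.566, -0.0]
ft_force: [-1.0, -0.1, 0.9]
gripper_width: 0.0089
grip_force: 28.3
```

```bash
python3 st.py; python3 look.py side s10 350 90 90 80 7
```

```text
28.12 [ 0.3785 -0.3289 -0.0094] phi 19.52 z [-0. -0. -1.] F [-1.  -0.1  0.9] q [-0.85  0.36  1.94 -0.    0.84 -1.19]
```

View pics/s10.png

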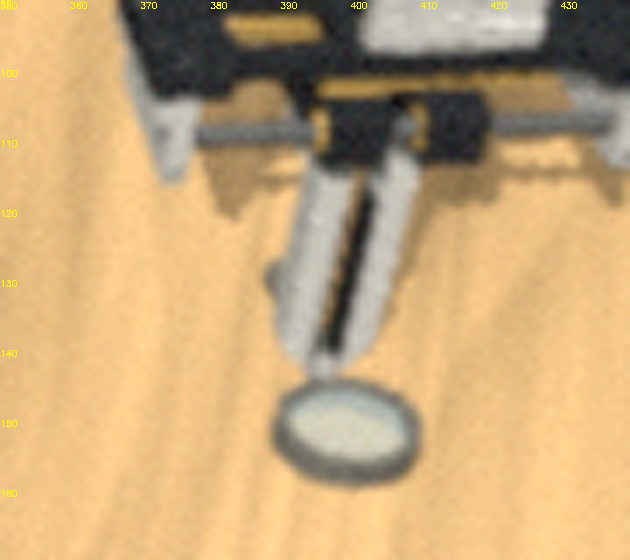

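The pads hold only the top of the round handle (width 8.9 mm, less than 12), so I'll reopen and go lower.

Call:
{"api": "move_arm", "payload": {"series": [[[0.4, 0, 0, 0, 0, 0, 0], [0.4, 0, 0, 0, 0, 0, 0], [0.4, 0, 0, 0, 0, 0, 0], [0.4, 0, 0, -0.1, 0, 0, 0], [0.4, 0, 0, -0.06, 0, 0, 0], [0.4, 0, 0, 0, 0, 0, 0]]]}}

```text
t: 28.92
tool_pos: [0.3784, -0.3286, -0.0162]
orientation: [-1.812, -2.565, -0.0]
ft_force: [-0.3, 0.4, -0.7]
gripper_width: 0.0377
grip_force: 0.0
```

Call:
{"api": "move_arm", "payload": {"series": [[[0, 0, 0, 0, 0, 0, 0], [0, 0, 0, 0, 0, 0, 0], [0, 0, 0, 0, 0, 0, 0], [0, 0, 0, 0, 0, 0, 0], [0, 0, 0, 0, 0, 0, 0]]]}}

```text
t: 29.55
tool_pos: [0.3786, -0.3289, -0.0157]
orientation: [1.813, 2.566, -0.0]
ft_force: [-0.4, -1.4, 0.3]
gripper_width: 0.0112
grip_force: 30.0
```

Call:
{"api": "move_arm", "payload": {"series": [[[0, 0, 0, 0.2, 0, 0, 0], [0, 0, 0, 0.5, 0, 0, 0], [0, 0, 0, 0.6, 0, 0, -0.5], [0, 0, 0, 0.6, 0, 0, -1], [0, 0.2, 0.25, 0, 0, 0, -1], [0, 0.2, 0.25, 0, 0, 0, -1], [0, 0.2, 0.25, 0, 0, 0, -1], [0, 0.2, 0.25, 0, 0, 0, -1], [0, 0.2, 0.25, 0, 0, 0, -1], [0, 0.2, 0.25, 0, 0, 0, -1], [0, 0.2, 0.25, 0, 0, 0, -1], [0, 0.2, 0.25, 0, 0, 0, -1]]]}}

```text
t: 31.05
tool_pos: [0.4428, -0.2484, 0.0605]
orientation: [2.695, 1.615, 0.0]
ft_force: [-0.3, -0.3, -1.9]
gripper_width: 0.0111
grip_force: 30.0
```

Call:
{"api": "move_arm", "payload": {"series": [[[0, 0.2, 0.25, 0, 0, 0, -1], [0, 0.2, 0.25, 0, 0, 0, -1], [0, 0.2, 0.25, 0, 0, 0, -1], [0, 0.2, 0.25, 0, 0, 0, -1], [0, 0.2, 0.25, 0, 0, 0, -1], [0, 0.2, 0.25, 0, 0, 0, -1], [0, 0.2, 0.25, 0, 0, 0, -1], [0, 0.2, 0.25, 0, 0, 0, -1], [0, 0.2, 0.25, 0, 0, 0, -1], [0, 0.2, 0.25, 0, 0, 0, -1], [0, 0.2, 0.25, 0, 0, 0, -1], [0, 0, 0, 0, 0, 0, -1]]]}}

```text
t: 32.55
tool_pos: [0.531, -0.1381, 0.0605]
orientation: [-3.141, -0.052, -0.0]
ft_force: [-0.7, 0.7, -0.8]
gripper_width: 0.0115
grip_force: 30.0
```

```bash
python3 st.py
```

```text
32.55 [ 0.531  -0.1381  0.0605] phi -88.09 z [ 0.  0. -1.] F [-0.7  0.7 -0.8] q [-0.38  0.34  1.75  0.    1.05  1.16]
```

Call:
{"api": "move_arm", "payload": {"series": [[[0, 0.05, 0.08, 0, 0, 0, -0.7], [0, 0, 0, -0.4, 0, 0, -0.7], [0, 0, 0, -0.5, 0, 0, 0], [0, 0, 0, -0.4, 0, 0, 0], [0, 0, 0, -0.2, 0, 0, 0], [0, 0, 0, 0, 0, 0, 0], [0, 0, 0, 0, 0, 0, 0]]]}}

```text
t: 33.42
tool_pos: [0.5332, -0.1359, 0.0007]
orientation: [3.138, -0.136, 0.002]
ft_force: [0.5, -0.2, -0.7]
gripper_width: 0.0111
grip_force: 30.0
```

```bash
python3 st.py; python3 look.py side s11 250 110 110 80 7
```

```text
33.42 [ 0.5332 -0.1359  0.0007] phi -94.98 z [ 0.001 -0.001 -1.   ] F [ 0.5 -0.2 -0.7] q [-0.38  0.41  1.82 -0.    0.91  1.28]
```

View pics/s11.png

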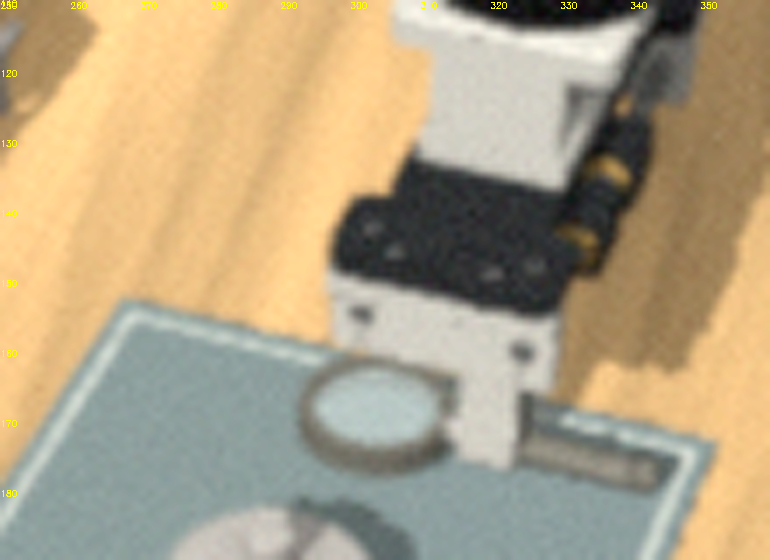

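The magnifier hangs level, lens at (302,168), handle towards the robot. I'll lower it.

Call:
{"api": "move_arm", "payload": {"series": [[[0, 0, 0, -0.2, 0, 0, 0], [0, 0, 0, -0.08, 0, 0, 0], [0, 0, 0, -0.03, 0, 0, 0], [0, 0, 0, 0, 0, 0, 0]]]}}

```text
t: 33.98
tool_pos: [0.5325, -0.1356, -0.0124]
orientation: [-3.139, 0.136, 0.001]
ft_force: [-0.7, 0.7, -1.5]
gripper_width: 0.0107
grip_force: 30.0
```

Call:
{"api": "move_arm", "payload": {"series": [[[0, 0, 0, -0.025, 0, 0, 0], [0, 0, 0, 0, 0, 0, 0]]]}}

```text
t: 34.22
tool_pos: [0.5328, -0.1357, -0.0128]
orientation: [3.138, -0.136, 0.001]
ft_force: [-1.1, 1.1, 2.6]
gripper_width: 0.0112
grip_force: 30.0
```

Call:
{"api": "move_arm", "payload": {"series": [[[0, 0, 0, -0.02, 0, 0, 0], [0, 0, 0, 0, 0, 0, 0]]]}}

```text
t: 34.48
tool_pos: [0.5328, -0.1357, -0.0128]
orientation: [3.138, -0.136, 0.001]
ft_force: [-2.6, 1.3, 7.7]
gripper_width: 0.0111
grip_force: 30.0
```

Call:
{"api": "move_arm", "payload": {"series": [[[0.2, 0, 0, 0.02, 0, 0, 0], [0.4, 0, 0, 0, 0, 0, 0], [0.4, 0, 0, 0, 0, 0, 0], [0.4, 0, 0, 0.3, 0, 0, 0], [0.4, 0, 0, 0.7, 0, 0, 0], [0.4, 0, 0, 0.8, 0, 0, 0.5], [0.4, -0.15, 0.4, 0.65, 0, 0, 1], [0.4, -0.25, 0.75, 0, 0, 0, 1], [0.4, -0.25, 0.75, 0, 0, 0, 1], [0.4, -0.25, 0.75, 0, 0, 0, 1], [0.4, -0.25, 0.75, 0, 0, 0, 1], [0.4, -0.25, 0.75, 0, 0, 0, 1]]]}}

```text
t: 35.98
tool_pos: [0.4765, 0.0313, 0.0856]
orientation: [3.05, 0.751, 0.002]
ft_force: [0.5, 0.3, 0.0]
gripper_width: 0.0382
grip_force: 0.0
```

```bash
python3 st.py; python3 - <<'E'
from h import *
def crop(f,x0,y0,w,h,s):
    c=cv2.resize(cv2.imread(f)[y0:y0+h,x0:x0+w],None,fx=s,fy=s,interpolation=cv2.INTER_CUBIC)
    c=np.clip(c.astype(float)*1.5,0,255).astype(np.uint8)
    for i in range(0,w,5):cv2.putText(c,str(x0+i),(int((i+.5)*s),8),0,.3,(0,255,255))
    for i in range(0,h,5):cv2.putText(c,str(y0+i),(0,int((i+.5)*s)+3),0,.3,(0,255,255))
    return c
a=crop("pics/top0.png",125,275,50,30,8);b=crop("pics/side0.png",330,358,50,62,8)
cv2.imwrite("pics/br.png",np.hstack([np.vstack([a,np.zeros((b.shape[0]-a.shape[0],a.shape[1],3),np.uint8)]),b]))
E
```

```text
35.98 [0.4765 0.0313 0.0856] phi -62.33 z [ 0.001 -0.    -1.   ] F [0.5 0.3 0. ] q [-0.08  0.21  1.87 -0.    1.06  1.01]
```

View pics/br.png

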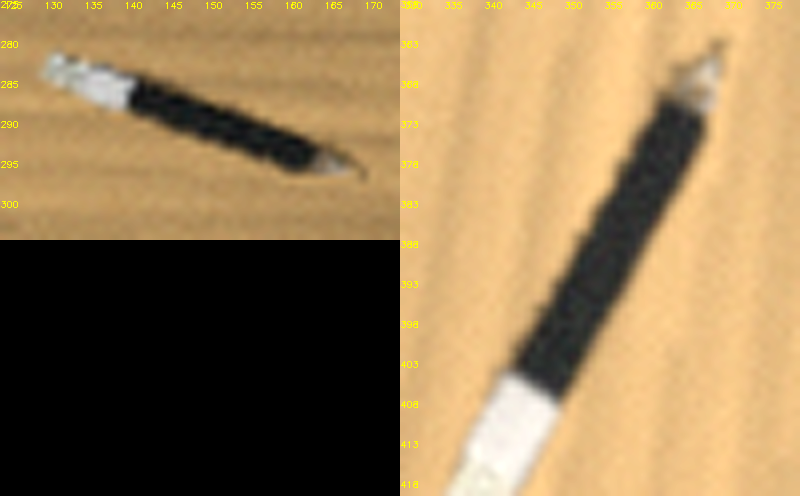

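The brush runs from its bristle end at (130,282.9) to its loop tip at (168.2,294.9) in the top view. In the side view its loop tip is at (369,363) and the bristle end is cut off.

```bash
python3 - <<'E'
from h import *
a=at("top",130,282.9,.006);b=at("top",168.2,294.9,.004);print(a,b,(a+b)/2,np.linalg.norm(a-b),np.degrees(np.arctan2(*(a-b)[1::-1])))
t=at("side",369,363.5,.004);j0=at("side",364-.5,371-.5,.009);j1=at("side",344.5,405.5,.009);print(t,np.degrees(np.arctan2(*(j1-j0)[1::-1])))
A=at("top",139.3,286,.009);B=at("top",163,294,.009);print("dark body top",A,B,"side",at("side",345.5,405.3,.009),at("side",363,371.5,.009))
E
```

```text
[0.39437545 0.393051   0.006     ] [0.36388136 0.28644232 0.004     ] [0.3791284  0.33974666 0.005     ] 0.11090221076987691 74.03747761603648
[0.36268382 0.28208481 0.004     ] 72.33839826015615
dark body top [0.38663857 0.36610257 0.009     ] [0.36634107 0.29978661 0.009     ] side [0.38832996 0.359873   0.009     ] [0.37051548 0.30040653 0.009     ]
```

Call:
{"api": "move_arm", "payload": {"series": [[[0.4, -0.24, 0.76, 0, 0, 0, 1], [0.4, -0.24, 0.76, 0, 0, 0, 1], [0.4, -0.24, 0.76, 0, 0, 0, 1], [0.4, -0.24, 0.76, 0, 0, 0, 1], [0.4, -0.24, 0.76, 0, 0, 0, 1], [0.4, -0.24, 0.76, 0, 0, 0, 1], [0.4, -0.24, 0.76, 0, 0, 0, 1], [0.4, -0.24, 0.76, 0, 0, 0, 1], [0.4, -0.24, 0.76, -0.3, 0, 0, 1], [0.4, -0.24, 0.76, -0.5, 0, 0, 0.07], [0.4, 0, 0.07, -0.4, 0, 0, 0], [0.4, 0, 0, 0, 0, 0, 0]]]}}

```text
t: 37.48
tool_pos: [0.3797, 0.3371, 0.0364]
orientation: [2.526, 1.867, -0.003]
ft_force: [-0.6, -0.0, -0.3]
gripper_width: 0.0378
grip_force: 0.0
```

```bash
python3 st.py; python3 - <<'E'
from h import *
for n in("top","side"):
    p,d=eyes.read_camera(n);cv2.imwrite(f"pics/{n}12.png",p[:,:,::-1]);W=cloud(n,d)
    k=(abs(W[...,0]-.55)<.09)&(abs(W[...,1]+.139)<.032)&(W[...,2]>.0095)&(W[...,2]<.02);Q=(W[k][:,:2]*1000).astype(np.float32);print(n,k.sum(),cv2.minAreaRect(Q))
E
```

```text
37.48 [0.3797 0.3371 0.0364] phi -17.07 z [-0.002 -0.001 -1.   ] F [-0.6 -0.  -0.3] q [ 0.59  0.31  1.87 -0.    0.96  0.89]
top 286 ((539.3776245117188, -139.4927520751953), (121.0746841430664, 48.4871711730957), 1.494559407234192)
side 302 ((542.8873901367188, -143.44781494140625), (118.28060913085938, 54.517005920410156), 9.58297061920166)
```

Call:
{"api": "move_arm", "payload": {"series": [[[0.4, 0, 0.02, -0.5, 0, 0, 0], [0.4, 0, 0, -0.4, 0, 0, 0], [0.4, 0, 0, -0.25, 0, 0, 0], [0.4, 0, 0, -0.14, 0, 0, 0], [0.4, 0, 0, 0, 0, 0, 0], [0, 0, 0, 0, 0, 0, 0], [0, 0, 0, 0, 0, 0, 0], [0, 0, 0, 0, 0, 0, 0], [0, 0, 0, 0, 0, 0, 0], [0, 0, 0, 0, 0, 0, 0]]]}}

```text
t: 38.83
tool_pos: [0.3807, 0.3381, -0.0146]
orientation: [2.527, 1.866, 0.001]
ft_force: [-0.1, -0.8, 2.8]
gripper_width: 0.0105
grip_force: 30.0
```

```bash
python3 st.py; python3 -c "
from station import manip
print(manip.sense()['gripper_width'])"
```

```text
38.83 [ 0.3807  0.3381 -0.0146] phi -17.12 z [ 0.  0. -1.] F [-0.1 -0.8  2.8] q [ 0.59  0.38  1.93 -0.    0.83  0.89]
0.01054037705430084
```

Call:
{"api": "move_arm", "payload": {"series": [[[0, 0, 0, 0.2, 0, 0, 0], [0, 0, 0, 0.6, 0, 0, 0], [0, 0.2, -0.3, 0.6, 0, 0, 0], [0, 0.5, -0.7, 0.5, 0, 0, 0], [0, 0.5, -0.7, 0, 0, 0, 0.3], [0, 0.5, -0.7, 0, 0, 0, 0.3], [0, 0.5, -0.7, 0, 0, 0, 0.3], [0, 0.5, -0.7, 0, 0, 0, 0.3], [0, 0.5, -0.7, 0, 0, 0, 0.3], [0, 0.5, -0.7, 0, 0, 0, 0.3], [0, 0.5, -0.7, 0, 0, 0, 0.3], [0, 0.5, -0.7, 0, 0, 0, 0.3]]]}}

```text
t: 40.33
tool_pos: [0.5692, 0.073, 0.0615]
orientation: [2.318, 2.12, 0.0]
ft_force: [-0.3, 0.6, 0.3]
gripper_width: 0.0107
grip_force: 30.0
```

Call:
{"api": "move_arm", "payload": {"series": [[[0, 0.5, -0.7, 0, 0, 0, 0], [0, 0.5, -0.7, 0, 0, 0, 0], [0, 0.5, -0.7, 0, 0, 0, 0], [0, 0.5, -0.7, 0, 0, 0, 0], [0, 0.41, -0.2, 0, 0, 0, 0], [0, 0, 0, 0, 0, 0, 0], [0, 0, 0, 0, 0, 0, 0]]]}}

```text
t: 41.2
tool_pos: [0.664, -0.0455, 0.0611]
orientation: [-2.317, -2.119, 0.001]
ft_force: [0.6, 0.5, -0.0]
gripper_width: 0.0105
grip_force: 30.0
```

```bash
python3 st.py
```

```text
41.2 [ 0.664  -0.0455  0.0611] phi -5.12 z [-0.001  0.    -1.   ] F [ 0.6  0.5 -0. ] q [-0.17  0.5   1.48  0.    1.17 -0.08]
```

Correct by +1 mm in x and −1 mm in y, then lower to about −0.010.

Call:
{"api": "move_arm", "payload": {"series": [[[0, 0.03, -0.02, -0.4, 0, 0, 0], [0, 0, 0, -0.5, 0, 0, 0], [0, 0, 0, -0.5, 0, 0, 0], [0, 0, 0, -0.25, 0, 0, 0], [0, 0, 0, -0.1, 0, 0, 0], [0, 0, 0, 0, 0, 0, 0], [0, 0, 0, 0, 0, 0, 0]]]}}

```text
t: 42.08
tool_pos: [0.6668, -0.0469, -0.0081]
orientation: [2.318, 2.119, 0.001]
ft_force: [-0.3, 0.7, -0.5]
gripper_width: 0.0104
grip_force: 30.0
```

Call:
{"api": "move_arm", "payload": {"series": [[[0, 0, 0, -0.02, 0, 0, 0], [0, 0, 0, 0, 0, 0, 0]]]}}

```text
t: 42.32
tool_pos: [0.6663, -0.0469, -0.0093]
orientation: [2.318, 2.119, 0.001]
ft_force: [0.3, 0.2, 0.1]
gripper_width: 0.0103
grip_force: 30.0
```

Call:
{"api": "move_arm", "payload": {"series": [[[0, 0, 0, -0.02, 0, 0, 0], [0, 0, 0, 0, 0, 0, 0]]]}}

```text
t: 42.58
tool_pos: [0.6661, -0.0468, -0.0105]
orientation: [-2.319, -2.12, 0.0]
ft_force: [-0.2, -0.2, -0.1]
gripper_width: 0.0104
grip_force: 30.0
```

Call:
{"api": "move_arm", "payload": {"series": [[[0, -0.02, 0, -0.025, 0, 0, 0], [0, 0, 0, 0, 0, 0, 0]]]}}

```text
t: 42.82
tool_pos: [0.6653, -0.0468, -0.0115]
orientation: [-2.319, -2.12, 0.0]
ft_force: [0.5, -0.1, 0.5]
gripper_width: 0.0103
grip_force: 30.0
```

Call:
{"api": "move_arm", "payload": {"series": [[[0, 0, 0, -0.02, 0, 0, 0], [0, 0, 0, 0, 0, 0, 0]]]}}

```text
t: 43.08
tool_pos: [0.6653, -0.0468, -0.0116]
orientation: [2.319, 2.12, 0.0]
ft_force: [-2.1, 0.6, 5.0]
gripper_width: 0.0103
grip_force: 30.0
```

Contact. Release, lift, and swing clear for a check.

Call:
{"api": "move_arm", "payload": {"series": [[[0.2, 0, 0, 0.02, 0, 0, 0], [0.4, 0, 0, 0, 0, 0, 0], [0.4, 0, 0, 0, 0, 0, 0], [0.4, 0, 0, 0.3, 0, 0, 0], [0.4, 0, 0, 0.8, 0, 0, 0], [0.4, 0, 0, 0.9, 0, 0, 0], [0.4, -0.3, -0.5, 0.9, 0, 0, 0], [0.4, -0.4, -0.9, 0.3, 0, 0, 0], [0.4, -0.4, -0.9, 0, 0, 0, 0], [0.4, -0.4, -0.9, 0, 0, 0, 0], [0.4, -0.4, -0.9, 0, 0, 0, 0], [0.4, -0.4, -0.9, 0, 0, 0, 0]]]}}

```text
t: 44.58
tool_pos: [0.5731, -0.2481, 0.1176]
orientation: [2.318, 2.119, 0.001]
ft_force: [0.2, 0.5, 0.2]
gripper_width: 0.0375
grip_force: 0.0
```

Call:
{"api": "move_arm", "payload": {"series": [[[0.4, -0.4, -0.9, 0, 0, 0, 0], [0.4, -0.4, -0.9, 0, 0, 0, 0], [0.4, -0.4, -0.9, 0, 0, 0, 0], [0.4, -0.4, -0.9, 0, 0, 0, 0], [0.4, -0.4, -0.9, 0, 0, 0, 0], [0.4, -0.4, -0.9, 0, 0, 0, 0], [0.4, -0.4, -0.5, 0, 0, 0, 0], [0.4, 0, 0, 0, 0, 0, 0]]]}}

```text
t: 45.58
tool_pos: [0.4605, -0.4843, 0.1171]
orientation: [2.321, 2.116, -0.0]
ft_force: [-0.3, -0.2, -0.4]
gripper_width: 0.0376
grip_force: 0.0
```

```bash
python3 look.py top t13 220 165 135 110 5; python3 st.py; python3 - <<'E'
from h import *
W=cloud("top",np.load("pics/t13.npy"));P=cv2.imread("pics/t13_full.png")
for nm,c,z,hw in(("case",(.595,.06),.024,.045),("cover",(.586,-.039),.022,.045),("brush",(.665,-.046),.0075,.06)):
    k=(abs(W[...,0]-c[0])<(hw if nm!="brush" else .02))&(abs(W[...,1]-c[1])<hw)&(W[...,2]>z);print(nm,k.sum(),cv2.minAreaRect((W[k][:,:2]*1000).astype(np.float32)))
E
```

```text
45.62 [ 0.4613 -0.483   0.1171] phi -5.22 z [ 0.001  0.    -1.   ] F [0.4 0.1 0.1] q [-0.91  0.46  1.4   0.    1.28 -0.82]
case 427 ((593.8438110351562, 60.540313720703125), (45.60669708251953, 73.36791229248047), 85.24951171875)
cover 436 ((584.772705078125, -38.9703254699707), (64.19731140136719, 64.0455322265625), 19.282917022705078)
brush 148 ((663.9872436523438, -47.48931884765625), (114.59451293945312, 35.395286560058594), 89.09126281738281)
```

View pics/t13.png

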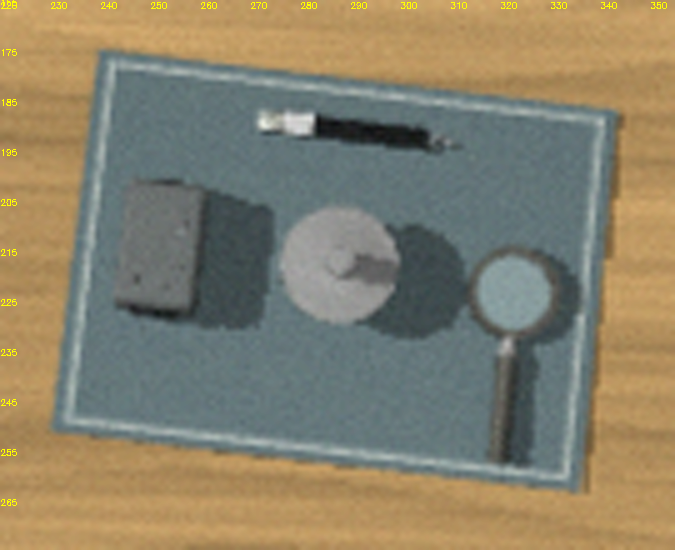

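The top view shows everything on the mat and square with it: brush (258,120)–(462,144), cover at (340,265), lens at (514,291), handle end at (502,462), all in zoomed pixels. A quick numeric check in mat axes:

```bash
python3 - <<'E'
from h import *
t=-.0884;X=np.array([np.cos(t),np.sin(t)]);Y=np.array([-np.sin(t),np.cos(t)]);o=np.array([.5847,-.0391])
f=lambda n,p:print(n,((p-o)@X*1e3).round(1),((p-o)@Y*1e3).round(1))
l=at("top",322.3,222.7,.012)[:2];e=at("top",319.9,256.9,.010)[:2];a=at("top",271.1,188.5,.008)[:2];b=at("top",311.9,193.3,.007)[:2]
for n,p in(("lens",l),("end",e),("brush",(a+b)/2),("a",a),("b",b),("case",np.array([.5938,.0605])),("mat",np.array([.5863,-.0383]))):f(n,p)
E
```

```text
lens -0.7 -99.3
end -97.0 -102.5
brush 80.3 -3.2
a 80.4 55.3
b 80.3 -61.8
case 0.3 100.0
mat 1.5 0.9
```

```bash
python3 -c "
from station import manip
print(manip.job_done())"
```

```text
the job is handed in; nothing more can be done
None
```

The mat is set out as asked and the job is handed in after about 46 s. In the last top view the dish sits about 2 mm from the mat's middle with its cover seated, the case, lens and brush are each within about 1 mm of their set distances, and everything is square to about 2° (the brush's middle is up to 3 mm to the right).

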